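# Test the push-on table lights and sort them into their case

### The arm

A 6-joint arm with a two-finger parallel gripper is mounted at the origin on a cart in front of the work surface, level with it; the furniture and walls round the work are solid. World frame = base frame: x ahead of the robot, y to its left, z up, the work surface at z = 0. Lengths are in m, angles in rad, forces in N, time in s.
With the tool pointing down it reaches from about 0.35 to 0.775 m from the base axis. Payload 7.3 kg.
Tool frame: the origin (TCP) lies midway between the tips of the shut fingers; the grasp point (between the pads) lies 19 mm behind it; z points along the fingers, y is the line along which they close (so a half turn about z gives the same grasp; the last joint's range is limited). The gripper opens to 92 mm and grips with 3 to 60 N. Pads are 19 mm wide; open, the fingers measure 130 mm over their backs; the gripper's body (75 mm by 190 mm) begins 47 mm behind the grasp point.
Start: joints at [-0.146, 0.342, 1.524, -0, 1.275, -0.146], TCP at [0.525, 0, 0.227] pointing down, gripper open.
Joint ranges: [-2.53, 2.53], [-0.77, 2.02], [0.04, 2.7], [-1, 4.14], [0.28, 2.66], [-3.11, 3.11]. Speed limits (rad/s): [2.57, 2.57, 3.14, 3.14, 3.14, 3.14].

### API

Orientations are given as [roll, pitch, yaw] about the fixed x, y, z axes, in that order (R = Rz(yaw) Ry(pitch) Rx(roll)).
In Python, from station import bot gives the robot as it stands.
- The arm moves only by the tool move_tool, called after ">>>" in YAML: its name, and indented under it one key for each argument. Schema: {"type":"object","properties":{"motion":{"type":"object","properties":{"sx":{"type":"array","items":{"type":"number"},"minItems":1,"maxItems":10},"sy":{"type":"array","items":{"type":"number"},"minItems":1,"maxItems":10},"sz":{"type":"array","items":{"type":"number"},"minItems":1,"maxItems":10},"drx":{"type":"array","items":{"type":"number"},"minItems":1,"maxItems":10},"dry":{"type":"array","items":{"type":"number"},"minItems":1,"maxItems":10},"drz":{"type":"array","items":{"type":"number"},"minItems":1,"maxItems":10}},"additionalProperties":false,"required":["sx","sy","sz","drx","dry","drz"]},"aperture":{"type":"number"},"clamp_n":{"type":"number"},"only":{"type":"string"},"quiet":{"type":"boolean"},"lines":{"type":"string"}},"required":["motion"],"additionalProperties":false}. motion is an object with one list for each field, all of the same length, 1 to 10, a row being the entries at one place: sx, sy, sz (the shift in cm), drx, dry, drz (a rotation vector in units of 0.2 rad); each row shifts and turns the commanded pose from where the row before left it, along the tool's axes as they then stand; what a row does not reach is not made up. A row lasts 1/8 s, in which the tool goes at most 0.0625 m and 0.188 rad, less where a joint would pass 70% of its speed; a pose out of reach is approached as far as the arm can. aperture is the finger opening in m, set as the call begins (left out keeps the last). The fingers move at their own pace and stop on an object; clamp_n is the grip in N (left out, the last holds). Time passes only in rows, so rows that do not move let the fingers close. The tool returns the time, the measured TCP pose, the force, the opening and the grip force at its end. only (a regular expression) keeps the lines of the reply that match it, lines (a string "A,B") keeps lines A to B, and quiet returns only ok. Input that does not fit is refused with a message, and nothing moves.
- bot.get_obs(): the state, without advancing time (a new reading comes with each control period).
- bot.grab_frame(name): name is "scene" or "side" or "wrist"; returns a dict with "image" (400x640x3 uint8, blue, green, red), "camera_matrix" (3x3 intrinsics, pixels), "dist" ([k1, k2, p1, p2, k3] as OpenCV has them; the pictures are not rectified), "T" (4x4, takes a point from camera to world coordinates); the wrist camera has in their place "mount" (4x4, takes a point from camera to tool coordinates, whose origin is the TCP and whose axes are the flange's). Camera axes: x right, y up, looking along -z (the intrinsics and any distortion apply to the point x, -y, -z); pixel columns grow to the right and rows downward; lengths in m; the calibration is good to about 2 mm. A picture is of the moment at which its call begins: read the wrist's pose just before it. There is no depth.
- bot.hand_in(): hands the job in; it is judged then, once.
The state is a dict: "clock": time; "joint_positions": joint angles; "qvel": joint speeds; "tau": joint torques, N m; "tool_pos": TCP position; "ee_rot": TCP orientation; "force": force on the tool from outside, world axes, zero at the start; "torque": the same for the moment, N m; "grip_width": finger opening in m; "finger_force": force on a finger pad.
Only numpy, scipy, OpenCV 4.12 (cv2) and the standard library are available. Lean on these libraries where they do the work, as an engineer would, in place of code of your own. Each camera call takes 0.05 s, during which the arm holds its last target. There are 200 camera calls.

### The job

Lift the green lid of the storage case open until it rests on its stop, and leave it open. Test every table light by pressing its orange cap all the way down and letting go: stand each one whose cap stays fully down upright in the case, and set each one whose cap comes back up aside, standing upright on the oval dish. Leave the espresso cup, teaspoon, thermometer and clip where they are.

Things in the scene. Friction and masses are not known exactly. Their poses are not given: they have to be found in the camera images.
- case: Grey open-topped storage case, fixed, 200 (x) x 230 (y) x 75 mm high, walls and floor 5 mm (inside 190 x 220 mm). Origin at the centre of its underside; its x axis points from the front wall to the hinged back wall, level; z up.
- case_lid (a joint): Angle in rad of the case's green lid: 0 shut, growing as it opens, 1.95 when it rests open on its stop. About 0.2 kg; it turns freely, falls shut when let go below about 1.6 and falls onto the stop beyond. Hinge along the case's y axis.
- case_lid_hinge (a point): Middle of the lid's hinge line, on the case's back top edge (case frame: x 100 mm, z 75 mm). Turns with the lid; with the lid shut its axes are parallel to the case's.
- case_lid_handle (a point): Middle of the steel bar handle on the lid: 11 mm thick, 100 mm long along the case's y axis on two 8 mm posts, 85 mm apart. With the lid shut it is 35 mm above the lid's top (the lid is 8 mm thick), 186 mm in front of the hinge and 43 mm above it; it turns with the lid. The lid's front edge is 14 mm in front of the bar.
- dish: White oval porcelain dish, fixed, 196 (x) x 147 (y) x 13 mm. Origin at the centre of its underside; its slightly uneven floor is 7 to 10 mm above that.
- light_a: Push-on table light, 0.2 kg (may be absent): dark round foot 56 mm across and 14 mm high, white glass body 44 mm across from there up to 50 mm, round orange push cap 32 mm across on top. Origin at the centre of its underside; z up along its axis. All the lights look alike.
- light_a_cap (a joint): How far the cap of light_a is down, in m: 0 untested (cap top 62 mm above the light's underside), 0.010 fully down (cap top 52 mm). Pressing it all the way takes 5 to 9 N. A good one snaps down past the middle and stays at 0.010 for good; a worn one comes back up to about 0.005 when let go and stays there.
- light_b: Push-on table light, 0.2 kg (may be absent): dark round foot 56 mm across and 14 mm high, white glass body 44 mm across from there up to 50 mm, round orange push cap 32 mm across on top. Origin at the centre of its underside; z up along its axis. All the lights look alike.
- light_b_cap (a joint): How far the cap of light_b is down, in m: 0 untested (cap top 62 mm above the light's underside), 0.010 fully down (cap top 52 mm). Pressing it all the way takes 5 to 9 N. A good one snaps down past the middle and stays at 0.010 for good; a worn one comes back up to about 0.005 when let go and stays there.
- light_c: Push-on table light, 0.2 kg (may be absent): dark round foot 56 mm across and 14 mm high, white glass body 44 mm across from there up to 50 mm, round orange push cap 32 mm across on top. Origin at the centre of its underside; z up along its axis. All the lights look alike.
- light_c_cap (a joint): How far the cap of light_c is down, in m: 0 untested (cap top 62 mm above the light's underside), 0.010 fully down (cap top 52 mm). Pressing it all the way takes 5 to 9 N. A good one snaps down past the middle and stays at 0.010 for good; a worn one comes back up to about 0.005 when let go and stays there.
- light_d: Push-on table light, 0.2 kg (may be absent): dark round foot 56 mm across and 14 mm high, white glass body 44 mm across from there up to 50 mm, round orange push cap 32 mm across on top. Origin at the centre of its underside; z up along its axis. All the lights look alike.
- light_d_cap (a joint): How far the cap of light_d is down, in m: 0 untested (cap top 62 mm above the light's underside), 0.010 fully down (cap top 52 mm). Pressing it all the way takes 5 to 9 N. A good one snaps down past the middle and stays at 0.010 for good; a worn one comes back up to about 0.005 when let go and stays there.
- light_e: Push-on table light, 0.2 kg (may be absent): dark round foot 56 mm across and 14 mm high, white glass body 44 mm across from there up to 50 mm, round orange push cap 32 mm across on top. Origin at the centre of its underside; z up along its axis. All the lights look alike.
- light_e_cap (a joint): How far the cap of light_e is down, in m: 0 untested (cap top 62 mm above the light's underside), 0.010 fully down (cap top 52 mm). Pressing it all the way takes 5 to 9 N. A good one snaps down past the middle and stays at 0.010 for good; a worn one comes back up to about 0.005 when let go and stays there.
- light_f: Push-on table light, 0.2 kg (may be absent): dark round foot 56 mm across and 14 mm high, white glass body 44 mm across from there up to 50 mm, round orange push cap 32 mm across on top. Origin at the centre of its underside; z up along its axis. All the lights look alike.
- light_f_cap (a joint): How far the cap of light_f is down, in m: 0 untested (cap top 62 mm above the light's underside), 0.010 fully down (cap top 52 mm). Pressing it all the way takes 5 to 9 N. A good one snaps down past the middle and stays at 0.010 for good; a worn one comes back up to about 0.005 when let go and stays there.
- espresso_cup: White espresso cup, 63 x 92 x 51 mm, loose, to be left alone. Origin at the centre of its underside.
- spoon: Teaspoon, 130 x 26 x 11 mm, loose, to be left alone. Origin at the centre of its underside.
- thermometer: Milk thermometer lying on its dial, 171 x 44 x 11 mm, loose, to be left alone. Origin at the centre of its underside.
- clip: Orange bag clip, 24 x 67 x 6 mm, loose, to be left alone. Origin at the centre of its underside.

How it is judged:
On the way:
1. the lid is open and rests on its stop (value of joint case_lid above 1.8 rad), for 0.2 s.
At the end, for the whole second after the job is handed in: Lid over 1.8 rad open. Every light was tested and is at rest, upright within 0.25 rad: caps that stay down (over 8.5 mm) on the case floor; caps back at half height (3 to 7.5 mm) on the dish, centres within 80 mm along and 55 mm across of its centre (value of joint case_lid above 1.8 rad and ((x of light_a in the frame of case between -0.075 and 0.075 m and y of light_a in the frame of case between -0.09 and 0.09 m and z of light_a in the frame of case between -0.005 and 0.02 m and angle between light_a's own z axis and vertical below 0.25 rad and linear speed of light_a below 0.03 m/s and value of joint light_a_cap above 0.0085 m) or (x of light_a in the frame of dish between -0.08 and 0.08 m and y of light_a in the frame of dish between -0.055 and 0.055 m and z of light_a in the frame of dish between 0.002 and 0.025 m and angle between light_a's own z axis and vertical below 0.25 rad and linear speed of light_a below 0.03 m/s and value of joint light_a_cap between 0.003 and 0.0075 m)) and ((x of light_b in the frame of case between -0.075 and 0.075 m and y of light_b in the frame of case between -0.09 and 0.09 m and z of light_b in the frame of case between -0.005 and 0.02 m and angle between light_b's own z axis and vertical below 0.25 rad and linear speed of light_b below 0.03 m/s and value of joint light_b_cap above 0.0085 m) or (x of light_b in the frame of dish between -0.08 and 0.08 m and y of light_b in the frame of dish between -0.055 and 0.055 m and z of light_b in the frame of dish between 0.002 and 0.025 m and angle between light_b's own z axis and vertical below 0.25 rad and linear speed of light_b below 0.03 m/s and value of joint light_b_cap between 0.003 and 0.0075 m)) and ((x of light_c in the frame of case between -0.075 and 0.075 m and y of light_c in the frame of case between -0.09 and 0.09 m and z of light_c in the frame of case between -0.005 and 0.02 m and angle between light_c's own z axis and vertical below 0.25 rad and linear speed of light_c below 0.03 m/s and value of joint light_c_cap above 0.0085 m) or (x of light_c in the frame of dish between -0.08 and 0.08 m and y of light_c in the frame of dish between -0.055 and 0.055 m and z of light_c in the frame of dish between 0.002 and 0.025 m and angle between light_c's own z axis and vertical below 0.25 rad and linear speed of light_c below 0.03 m/s and value of joint light_c_cap between 0.003 and 0.0075 m)) and ((x of light_d in the frame of case between -0.075 and 0.075 m and y of light_d in the frame of case between -0.09 and 0.09 m and z of light_d in the frame of case between -0.005 and 0.02 m and angle between light_d's own z axis and vertical below 0.25 rad and linear speed of light_d below 0.03 m/s and value of joint light_d_cap above 0.0085 m) or (x of light_d in the frame of dish between -0.08 and 0.08 m and y of light_d in the frame of dish between -0.055 and 0.055 m and z of light_d in the frame of dish between 0.002 and 0.025 m and angle between light_d's own z axis and vertical below 0.25 rad and linear speed of light_d below 0.03 m/s and value of joint light_d_cap between 0.003 and 0.0075 m)) and ((x of light_e in the frame of case between -0.075 and 0.075 m and y of light_e in the frame of case between -0.09 and 0.09 m and z of light_e in the frame of case between -0.005 and 0.02 m and angle between light_e's own z axis and vertical below 0.25 rad and linear speed of light_e below 0.03 m/s and value of joint light_e_cap above 0.0085 m) or (x of light_e in the frame of dish between -0.08 and 0.08 m and y of light_e in the frame of dish between -0.055 and 0.055 m and z of light_e in the frame of dish between 0.002 and 0.025 m and angle between light_e's own z axis and vertical below 0.25 rad and linear speed of light_e below 0.03 m/s and value of joint light_e_cap between 0.003 and 0.0075 m)) and ((x of light_f in the frame of case between -0.075 and 0.075 m and y of light_f in the frame of case between -0.09 and 0.09 m and z of light_f in the frame of case between -0.005 and 0.02 m and angle between light_f's own z axis and vertical below 0.25 rad and linear speed of light_f below 0.03 m/s and value of joint light_f_cap above 0.0085 m) or (x of light_f in the frame of dish between -0.08 and 0.08 m and y of light_f in the frame of dish between -0.055 and 0.055 m and z of light_f in the frame of dish between 0.002 and 0.025 m and angle between light_f's own z axis and vertical below 0.25 rad and linear speed of light_f below 0.03 m/s and value of joint light_f_cap between 0.003 and 0.0075 m))); the robot touches nothing.
It fails at once if a bystander (espresso cup, spoon, thermometer, clip) is shoved more than 6 cm (distance of any of espresso_cup, spoon, thermometer, clip from where it was at the start of the episode above 0.06 m).
It fails at once if the espresso cup is tipped over (angle between espresso_cup's own z axis and vertical above 0.7 rad).
Of light_a, light_b, light_c, light_d, light_e, light_f only 4 to 5 are there at a start; the rules pass over those that are not, and their reading is None.
At some moment in a run one of light_a, light_b, light_c, light_d, light_e, light_f may be knocked a few centimetres aside while the robot is not near it.
It also fails if it takes over 210 s, if anything falls off the work surface, if the arm or the gripper's body presses on something with over 40 N, if the wrist force passes 120 N, or if a joint passes its speed limit or range.

## Working session

There is one attempt and no reset: what is moved stays moved. The work goes in short steps, Python scripts to look and compute and a tool call to move; the robot and the scene stay as the last step left them, time stands still between calls to the robot, and variables do not carry over. Pictures are saved under pics/ and viewed, at most 14 in all, crops included, and the job is handed in when it is done.

```bash
ls; mkdir -p pics
```

Run:
```python
from station import bot
import cv2,numpy as np
o=bot.get_obs();print(o['clock'],o['tool_pos'],o['ee_rot'])
for n in ['scene','side','wrist']:
    f=bot.grab_frame(n);cv2.imwrite(f'pics/{n}0.png',f['image'])
    print(n,f['camera_matrix'].tolist(),f['dist'],np.round(f.get('T',f.get('mount')),4).tolist())
```

```text
pics
station.py
0.0 [5.24600809e-01 6.08077274e-05 2.26054915e-01] [-3.14008959e+00 -1.82414828e-04  1.57078562e+00]
scene [[450.02166022802624, 0.0, 319.9310586759569], [0.0, 450.02166022802624, 202.37473064242764], [0.0, 0.0, 1.0]] [-0.06144149  0.          0.          0.          0.        ] [[0.4426, 0.5869, -0.678, -0.1552], [-0.8967, 0.2968, -0.3284, -0.4065], [0.0085, 0.7533, 0.6576, 0.8061], [0.0, 0.0, 0.0, 1.0]]
side [[427.5994701274744, 0.0, 319.83984226825436], [0.0, 427.5994701274744, 191.28267834374165], [0.0, 0.0, 1.0]] [-0.1101285  0.         0.         0.         0.       ] [[-0.9999, 0.0095, 0.0095, 0.5527], [0.0022, -0.5827, 0.8127, 0.9489], [0.0132, 0.8126, 0.5826, 0.8114], [0.0, 0.0, 0.0, 1.0]]
wrist [[355.4187645553047, 0.0, 320.91428670591705], [0.0, 355.4187645553047, 195.99749260266213], [0.0, 0.0, 1.0]] [0.00163995 0.         0.         0.         0.        ] [[0.0006, 0.9559, 0.2936, 0.0793], [1.0, -0.0005, -0.0004, 0.0006], [-0.0002, 0.2936, -0.9559, -0.1576], [0.0, 0.0, 0.0, 1.0]]
```

View pics/scene0.png

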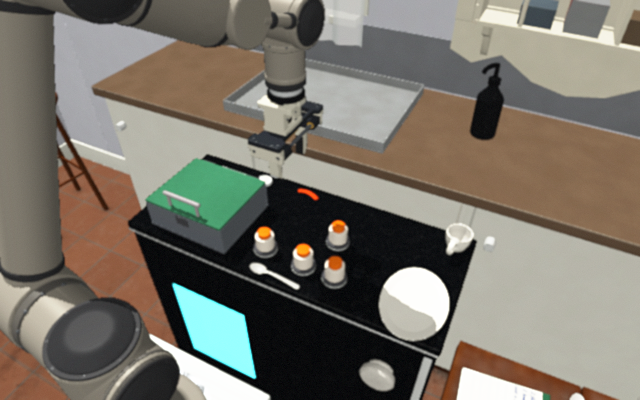

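View pics/side0.png

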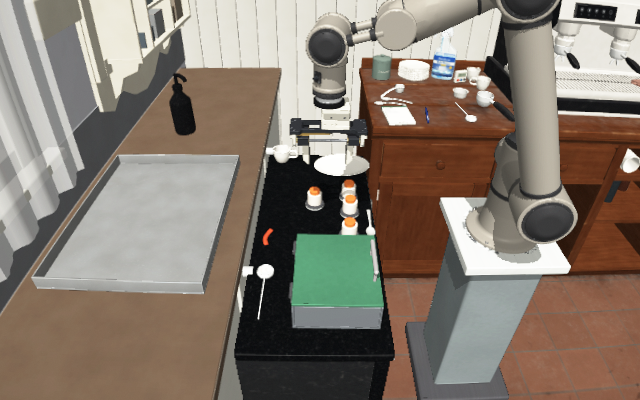

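The scene view shows four lights, with caps near (264,236), (303,252), (338,229) and (335,266). The case and its handle are on the left, and the dish is at (414,303). The side view agrees on four lights, with caps near (314,190), (349,186), (350,200) and (350,222).

Create h.py:
```python
from station import bot
import cv2,numpy as np
from scipy.spatial.transform import Rotation as Rt
def pose():
    o=bot.get_obs();T=np.eye(4);T[:3,:3]=Rt.from_euler('xyz',o['ee_rot']).as_matrix();T[:3,3]=o['tool_pos'];return T,o
def grab(n):
    T,_=pose();f=bot.grab_frame(n);f['M']=f['T'] if n!='wrist' else T@f['mount'];return f
def rays(f,px):
    u=cv2.undistortPoints(np.float64(px).reshape(-1,1,2),f['camera_matrix'],np.array(f['dist']))[:,0]
    d=np.c_[u[:,0],-u[:,1],-np.ones(len(u))]@np.array(f['M'])[:3,:3].T
    return np.array(f['M'])[:3,3],d
def plane(f,px,z):
    c,d=rays(f,px);return c+d*((z-c[2])/d[:,2])[:,None]
def tri(f,p,g,q):
    c1,d1=rays(f,[p]);c2,d2=rays(g,[q]);A=np.c_[d1[0],-d2[0]];s=np.linalg.lstsq(A,c2-c1,rcond=None)[0]
    a=c1+d1[0]*s[0];b=c2+d2[0]*s[1];return (a+b)/2,np.linalg.norm(a-b)
def mask(f,lo,hi):
    return cv2.inRange(cv2.cvtColor(f['image'],cv2.COLOR_BGR2HSV),lo,hi)
def blobs(m,amin):
    n,_,s,c=cv2.connectedComponentsWithStats(m);return [(c[i],s[i]) for i in range(1,n) if s[i,4]>=amin]
ORG=((4,170,120),(18,255,255));GRN=((60,80,40),(90,255,255))
def caps(f,z=.062,amin=30):
    b=blobs(mask(f,*ORG),amin);return [(np.round(c,1),s[4],np.round(plane(f,[c],z)[0],3)) for c,s in b]
```

Run:
```python
from h import *
for n in ['scene','side']:
    f=grab(n);print(n)
    for c in caps(f,.06):print(*c)
    m=mask(f,*GRN);k=max(cv2.findContours(m,0,2)[0],key=cv2.contourArea)
    q=cv2.approxPolyDP(cv2.convexHull(k),8,True)[:,0];print('lid',q.tolist(),np.round(plane(f,q,.083),3).tolist())
```

```bash
python3 -c "
import cv2
a=cv2.imread('pics/scene0.png')[140:360,130:470];b=cv2.imread('pics/side0.png')[130:350,230:400]
cv2.imwrite('pics/c1.png',cv2.resize(a,None,fx=2.3,fy=2.3,interpolation=2))"
```

```text
scene
[308.2 193.1] 110 [0.633 0.009 0.06 ]
[338.2 225.5] 130 [ 0.559 -0.11   0.06 ]
[264.  232.3] 87 [0.46  0.036 0.06 ]
[303.1 249.4] 98 [ 0.453 -0.071  0.06 ]
[334.7 262.1] 146 [ 0.45  -0.151  0.06 ]
[469.3 353.4] 271 [ 0.359 -0.468  0.06 ]
[522.2 368.6] 122 [ 0.37  -0.562  0.06 ]
[449.4 385.8] 146 [ 0.28 -0.45  0.06]
[537.3 375.1] 41 [ 0.368 -0.589  0.06 ]
lid [[146, 199], [195, 159], [263, 182], [219, 230]] [[0.407, 0.344, 0.083], [0.598, 0.342, 0.083], [0.596, 0.121, 0.083], [0.4, 0.118, 0.083]]
side
[393.  143.6] 31 [ 0.276 -0.399  0.06 ]
[348.6 183. ] 60 [ 0.451 -0.145  0.06 ]
[314.2 190.2] 63 [ 0.557 -0.105  0.06 ]
[350.2 198.6] 62 [ 0.451 -0.064  0.06 ]
[349.5 221.7] 81 [0.459 0.043 0.06 ]
[266.6 235.9] 85 [0.681 0.105 0.06 ]
[590.2 263.2] 56 [-0.157  0.208  0.06 ]
lid [[297, 233], [374, 236], [383, 306], [291, 305]] [[0.6, 0.118, 0.083], [0.402, 0.127, 0.083], [0.406, 0.354, 0.083], [0.604, 0.352, 0.083]]
```

View pics/c1.png

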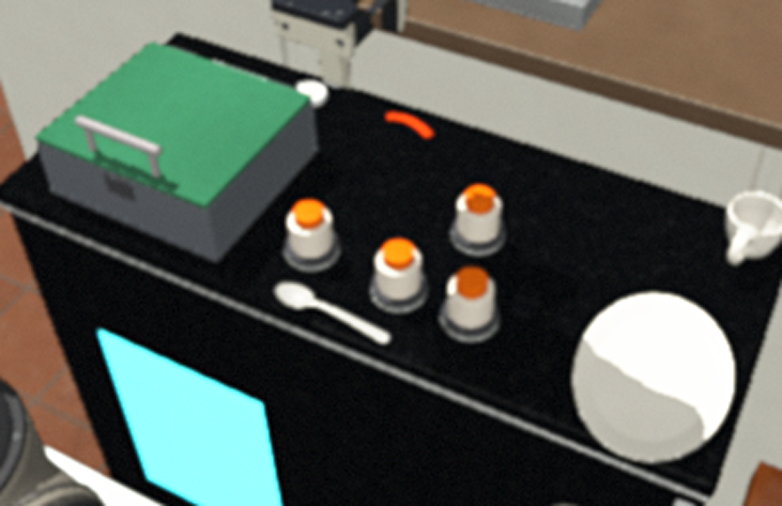

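The crop shows the handle bar from about (164,192) to (199,206) in full-image pixels, four lights in clear space, the spoon in front of them and the dish lower right.

Run:
```python
from h import *
f=grab('scene')
print('bar',np.round(plane(f,[[163.9,192.2],[198.7,206.1]],.118),3).tolist())
m=cv2.inRange(f['image'],(130,130,130),(255,255,255));m[:255]=0;m[350:]=0;m[:,:370]=0;m[:,456:]=0
n,l,s,c=cv2.connectedComponentsWithStats(m);i=1+np.argmax(s[1:,4])
k=max(cv2.findContours((l==i).astype('u1')*255,0,1)[0],key=cv2.contourArea)[:,0]
P=plane(f,k,.013);e=cv2.fitEllipse((P[:,:2]*1000).astype('f4'));print('dish',s[i],e)
g=grab('side')
for p,q in [((264,232.3),(349.5,221.7)),((303.1,249.4),(350.2,198.6)),((334.7,262.1),(348.6,183)),((338.2,225.5),(314.2,190.2))]:print(np.round(tri(f,p,g,q)[0],3))
```

```text
bar [[0.419, 0.287, 0.118], [0.416, 0.181, 0.118]]
dish [ 379  267   71   74 4078] ((464.68377685546875, -334.3192443847656), (146.511474609375, 196.784912109375), 95.20819854736328)
[0.46  0.038 0.057]
[ 0.452 -0.07   0.057]
[ 0.451 -0.15   0.057]
[ 0.559 -0.109  0.058]
```

Units first: shifts go in cm and turns go in units of 0.2 rad. So 0.05 m is 5, -0.0214 m is -2.14.

>>> move_tool:
  motion: {"sx":[4.7,4.7,4.7,4.7,4.6,0,0,0,0],"sy":[-2.14,-2.14,-2.14,-2.14,-2.14,0,0,0,0],"sz":[0,0,0,0,0,5,4.7,3,0],"drx":[0,0,0,0,0,0,0,0,0],"dry":[0,0,0,0,0,0,0,0,0],"drz":[0,0,0,0,0,0,0,0,0]}
  aperture: 0.05
  clamp_n: 20

```text
clock: 1.48
tool_pos: [0.4166, 0.2335, 0.0981]
ee_rot: [-3.137, 0.002, 1.571]
force: [-0.8, -0.1, 0.5]
grip_width: 0.0503
finger_force: 0.0
```

Run:
```python
from h import *
cv2.imwrite('pics/w1.png',grab('wrist')['image'])
```

```text
(no output)
```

View pics/w1.png

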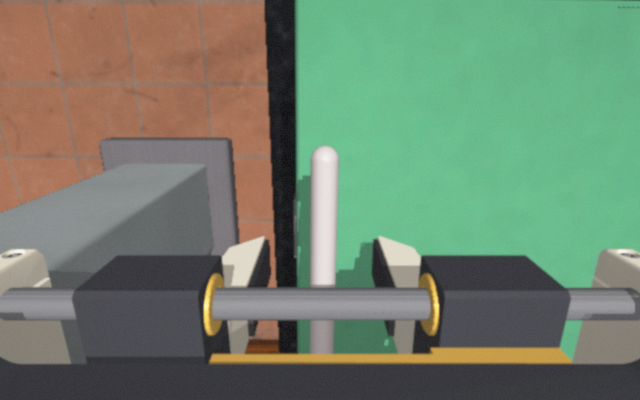

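Bar (column 323) sits midway between the fingers, so I'll rise slightly, close, and work out the arc.

Converted, -0.006 m is -0.6.

>>> move_tool:
  motion: {"sx":[0,0,0,0,0],"sy":[0,0,0,0,0],"sz":[-0.6,0,0,0,0],"drx":[0,0,0,0,0],"dry":[0,0,0,0,0],"drz":[0,0,0,0,0]}
  aperture: 0
  clamp_n: 20

```text
clock: 2.15
tool_pos: [0.4173, 0.234, 0.1059]
ee_rot: [-3.14, 0.0, 1.571]
force: [-3.6, 0.1, 3.5]
grip_width: 0.0105
finger_force: 20.0
```

```bash
python3 -c "
import numpy as np
t=np.arange(0,1.76,.175);x=-186*np.cos(t)+43*np.sin(t);z=186*np.sin(t)+43*np.cos(t)
print(np.round(np.c_[np.diff(x),-np.diff(z)]/1000,4).tolist())"
```

```text
[[0.0103, -0.0317], [0.0157, -0.0294], [0.0206, -0.0263], [0.0248, -0.0223], [0.0283, -0.0176], [0.031, -0.0124], [0.0327, -0.0068], [0.0333, -0.001], [0.033, 0.0048], [0.0317, 0.0105]]
```

Converted, -0.0317 m is -3.17, -0.0294 m is -2.94.

>>> move_tool:
  motion: {"sx":[0,0,0,0,0],"sy":[1.03,1.57,2.06,2.48,0],"sz":[-3.17,-2.94,-2.63,-2.23,0],"drx":[0,0,0,0,0],"dry":[0,0,0,0,0],"drz":[0,0,0,0,0]}

```text
clock: 2.78
tool_pos: [0.4894, 0.2333, 0.2181]
ee_rot: [-3.142, 0.001, 1.57]
force: [-12.1, -3.7, 14.6]
grip_width: 0.0103
finger_force: 20.0
```

Converted, 0.0333 m is 3.33, 0.0327 m is 3.27.

>>> move_tool:
  motion: {"sx":[0,0,0,0,0],"sy":[2.65,3.1,3.27,3.33,0],"sz":[-2,-1.34,-0.68,-0.1,0],"drx":[0,0,0,0,0],"dry":[0,0,0,0,0],"drz":[0,0,0,0,0]}

```text
clock: 3.4
tool_pos: [0.6156, 0.2323, 0.2568]
ee_rot: [3.139, 0.002, 1.569]
force: [0.8, -4.4, 5.2]
grip_width: 0.0104
finger_force: 20.0
```

Converted, 0.033 m is 3.3, 0.0317 m is 3.17.

>>> move_tool:
  motion: {"sx":[0,0,0],"sy":[3.3,3.17,0],"sz":[0.48,1.05,0],"drx":[0,0,0],"dry":[0,0,0],"drz":[0,0,0]}

```text
clock: 3.78
tool_pos: [0.6803, 0.2318, 0.2401]
ee_rot: [3.14, 0.002, 1.568]
force: [1.3, -6.5, 3.7]
grip_width: 0.0101
finger_force: 20.0
```

>>> move_tool:
  motion: {"sx":[0,0,0,0,0],"sy":[0,0,0,0,0],"sz":[0,0,-2,-3,0],"drx":[0,0,0,0,0],"dry":[0,0,0,0,0],"drz":[0,0,0,0,0]}
  aperture: 0.03

```text
clock: 4.4
tool_pos: [0.6781, 0.2348, 0.2944]
ee_rot: [3.136, -0.002, 1.572]
force: [-0.1, 0.6, -0.4]
grip_width: 0.0295
finger_force: 0.0
```

Run:
```python
from h import *
f=grab('side');cv2.imwrite('pics/s2.png',f['image'][100:360,200:460].repeat(2,0).repeat(2,1))
```

```text
(no output)
```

View pics/s2.png

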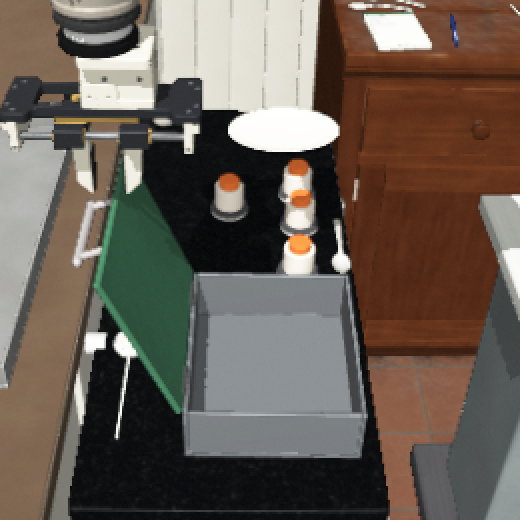

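The side view shows the lid fully open, leaning back clear of the empty case, and four lights standing. Next is light A at (0.460, 0.038): press test.

>>> move_tool:
  motion: {"sx":[-3.94,-3.94,-3.94,-3.94,-3.94,0,0,0,0,0],"sy":[-4.36,-4.36,-4.36,-4.36,-4.36,0,0,0,0,0],"sz":[0,0,0,0,0,5.5,5.5,5.5,5,0],"drx":[0,0,0,0,0,0,0,0,0,0],"dry":[0,0,0,0,0,0,0,0,0,0],"drz":[0,0,0,0,0,0,0,0,0,0]}
  aperture: 0

```text
clock: 5.7
tool_pos: [0.4558, 0.0374, 0.073]
ee_rot: [-3.132, -0.001, 1.571]
force: [-0.9, 0.2, 0.4]
grip_width: 0.0001
finger_force: 0.0
```

>>> move_tool:
  motion: {"sx":[0,0,0,0,0],"sy":[0,0,0,0,0],"sz":[0.8,0.8,0.4,0.3,0],"drx":[0,0,0,0,0],"dry":[0,0,0,0,0],"drz":[0,0,0,0,0]}

```text
clock: 6.32
tool_pos: [0.4594, 0.037, 0.0533]
ee_rot: [-3.141, 0.0, 1.571]
force: [0.3, -0.3, 1.1]
grip_width: 0.0006
finger_force: 0.0
```

Converted, 0.003 m is 0.3.

>>> move_tool:
  motion: {"sx":[0,0],"sy":[0,0],"sz":[0.3,0],"drx":[0,0],"dry":[0,0],"drz":[0,0]}

```text
clock: 6.58
tool_pos: [0.4599, 0.037, 0.052]
ee_rot: [3.14, 0.0, 1.571]
force: [-6.1, 0.5, 20.5]
grip_width: 0.0003
finger_force: 10.2
```

>>> move_tool:
  motion: {"sx":[0,0],"sy":[0,0],"sz":[0.3,0],"drx":[0,0],"dry":[0,0],"drz":[0,0]}

```text
clock: 6.82
tool_pos: [0.4601, 0.037, 0.0516]
ee_rot: [3.139, 0.001, 1.571]
force: [-14.3, 0.7, 51.2]
grip_width: 0.0005
finger_force: 25.7
```

Converted, -0.016 m is -1.6, -0.01 m is -1.

>>> move_tool:
  motion: {"sx":[0,0,0,0,0,0,0],"sy":[0,0,0,0,0,0,0],"sz":[-1.6,-1,0,1,0.9,0,0],"drx":[0,0,0,0,0,0,0],"dry":[0,0,0,0,0,0,0],"drz":[0,0,0,0,0,0,0]}

```text
clock: 7.7
tool_pos: [0.4593, 0.037, 0.0538]
ee_rot: [-3.14, -0.0, 1.571]
force: [-0.4, 0.2, -0.1]
grip_width: 0.0005
finger_force: 0.0
```

Converted, -0.03 m is -3, -0.054 m is -5.4.

>>> move_tool:
  motion: {"sx":[0,-5.3,-5.4,0,0,0,0,0],"sy":[0,-0.4,-0.3,0,0,0,0,0],"sz":[-3,0,0,1.5,1,0.85,0,0],"drx":[0,0,0,0,0,0,0,0],"dry":[0,0,0,0,0,0,0,0],"drz":[0,0,0,0,0,0,0,0]}

```text
clock: 8.7
tool_pos: [0.4527, -0.0696, 0.0521]
ee_rot: [3.141, 0.001, 1.573]
force: [-6.5, -2.2, 17.9]
grip_width: 0.0007
finger_force: 8.8
```

Converted, -0.016 m is -1.6, 0.013 m is 1.3.

>>> move_tool:
  motion: {"sx":[0,0,0,0,0,0,0],"sy":[0,0,0,0,0,0,0],"sz":[-1.6,-1,0,1,1.3,0,0],"drx":[0,0,0,0,0,0,0],"dry":[0,0,0,0,0,0,0],"drz":[0,0,0,0,0,0,0]}

```text
clock: 9.57
tool_pos: [0.4521, -0.0699, 0.0528]
ee_rot: [-3.14, -0.001, 1.571]
force: [-0.3, 0.4, -0.3]
grip_width: 0.0008
finger_force: 0.0
```

>>> move_tool:
  motion: {"sx":[0,-4,-4,0,0,0,0,0],"sy":[0,0,-0.1,0,0,0,0,0],"sz":[-3,0,0,1.5,1,0.8,0,0],"drx":[0,0,0,0,0,0,0,0],"dry":[0,0,0,0,0,0,0,0],"drz":[0,0,0,0,0,0,0,0]}

```text
clock: 10.58
tool_pos: [0.4515, -0.1506, 0.0522]
ee_rot: [3.141, 0.002, 1.573]
force: [-7.8, -4.7, 18.5]
grip_width: 0.0004
finger_force: 9.1
```

>>> move_tool:
  motion: {"sx":[0,0,0,0,0,0,0],"sy":[0,0,0,0,0,0,0],"sz":[-1.6,-1,0,1,1.3,0,0],"drx":[0,0,0,0,0,0,0],"dry":[0,0,0,0,0,0,0],"drz":[0,0,0,0,0,0,0]}

```text
clock: 11.45
tool_pos: [0.4515, -0.1498, 0.053]
ee_rot: [-3.141, -0.001, 1.571]
force: [0.5, -0.1, 3.1]
grip_width: 0.0004
finger_force: 1.0
```

Converted, 0.054 m is 5.4, 0.0535 m is 5.35.

>>> move_tool:
  motion: {"sx":[0,2,2.1,0,0,0,0,0],"sy":[0,5.4,5.35,0,0,0,0,0],"sz":[-3,0,0,1.5,1,0.8,0,0],"drx":[0,0,0,0,0,0,0,0],"dry":[0,0,0,0,0,0,0,0],"drz":[0,0,0,0,0,0,0,0]}

```text
clock: 12.45
tool_pos: [0.5588, -0.1086, 0.0522]
ee_rot: [3.14, -0.001, 1.569]
force: [-0.4, 6.4, 12.8]
grip_width: 0.0
finger_force: 6.5
```

>>> move_tool:
  motion: {"sx":[0,0,0,0,0,0,0],"sy":[0,0,0,0,0,0,0],"sz":[-1.6,-1,0,1,1.3,0,0],"drx":[0,0,0,0,0,0,0],"dry":[0,0,0,0,0,0,0],"drz":[0,0,0,0,0,0,0]}

```text
clock: 13.32
tool_pos: [0.5589, -0.109, 0.0529]
ee_rot: [-3.141, -0.0, 1.571]
force: [-0.6, -0.5, 2.7]
grip_width: 0.001
finger_force: 1.0
```

>>> move_tool:
  motion: {"sx":[0,0,0,0],"sy":[0,0,-4,0],"sz":[-5,-5,-5,0],"drx":[0,0,0,0],"dry":[0,0,0,0],"drz":[0,0,0,0]}
  aperture: 0.08

```text
clock: 13.82
tool_pos: [0.52, -0.1093, 0.2059]
ee_rot: [3.137, 0.002, 1.57]
force: [0.2, -1.1, -0.1]
grip_width: 0.036
finger_force: 0.0
```

Run:
```python
from h import *
f=grab('scene');g=grab('side');w=grab('wrist')
for x in (f,g,w):
  print()
  for c in caps(x,.052):
    if c[2][0]<.6 and .1>c[2][1]>-.25:print(*c)
cv2.imwrite('pics/w3.png',w['image'])
```

```text

[338.5 226.1] 59 [ 0.565 -0.108  0.052]
[335.9 262.5] 49 [ 0.457 -0.151  0.052]

[348.7 183.5] 48 [ 0.45  -0.154  0.052]
[314.5 190.7] 53 [ 0.557 -0.113  0.052]
[349.9 200. ] 36 [ 0.451 -0.067  0.052]
[349.6 223.3] 43 [0.458 0.04  0.052]

[ 43.6 243.6] 1280 [ 0.259 -0.171  0.052]
[151.5 242.6] 526 [ 0.361 -0.17   0.052]
```

View pics/w3.png

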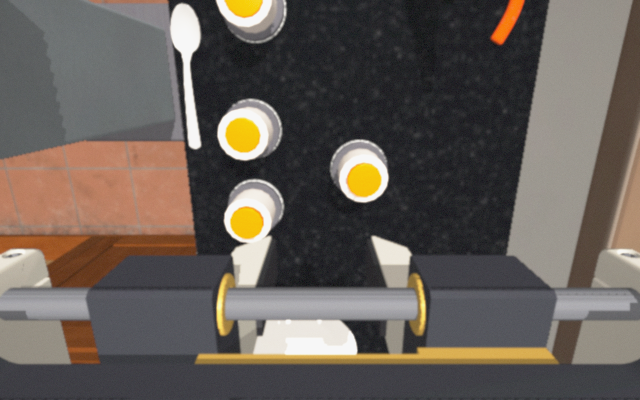

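All four still stand; the wrist view's lower orange blobs are at (242,135) B, (247,222) C, (363,180) D and A at the top (245,5). The force tests say A and B stay down, while C and D come back up. Now I'll pick A.

Converted, 0.05 m is 5, -0.02 m is -2.

>>> move_tool:
  motion: {"sx":[5,5,4.8,0,0,0,0,0,0,0],"sy":[-2,-2,-2.1,0,0,0,0,0,0,0],"sz":[0,0,0,5,5,4.5,2.6,1.5,0,0],"drx":[0,0,0,0,0,0,0,0,0,0],"dry":[0,0,0,0,0,0,0,0,0,0],"drz":[0,0,0,0,0,0,0,0,0,0]}
  aperture: 0.08

```text
clock: 15.22
tool_pos: [0.459, 0.0391, 0.0163]
ee_rot: [-3.141, -0.0, 1.571]
force: [-0.2, 0.5, 0.3]
grip_width: 0.08
finger_force: 0.0
```

>>> move_tool:
  motion: {"sx":[0,0,0,0,0],"sy":[0,0,0,0,0],"sz":[0,0,0,0,0],"drx":[0,0,0,0,0],"dry":[0,0,0,0,0],"drz":[0,0,0,0,0]}
  aperture: 0
  clamp_n: 15

```text
clock: 15.85
tool_pos: [0.4592, 0.039, 0.0168]
ee_rot: [3.141, 0.0, 1.571]
force: [0.3, 0.4, 2.6]
grip_width: 0.0436
finger_force: 15.0
```

Converted, 0.0492 m is 4.92, 0.0042 m is 0.42.

>>> move_tool:
  motion: {"sx":[0,0,4.92,4.92,4.92,4.92,4.92,0,0,0],"sy":[0,0,0.42,0.42,0.42,0.42,0.42,0,0,0],"sz":[-6,-6,0,0,0,0,0,5,4,0],"drx":[0,0,0,0,0,0,0,0,0,0],"dry":[0,0,0,0,0,0,0,0,0,0],"drz":[0,0,0,0,0,0,0,0,0,0]}

```text
clock: 17.1
tool_pos: [0.4774, 0.284, 0.0435]
ee_rot: [-3.134, 0.003, 1.571]
force: [0.7, -0.4, -1.8]
grip_width: 0.0436
finger_force: 15.0
```

>>> move_tool:
  motion: {"sx":[0,0,0,0,0],"sy":[0,0,0,0,0],"sz":[1.2,0.8,0.3,0,0],"drx":[0,0,0,0,0],"dry":[0,0,0,0,0],"drz":[0,0,0,0,0]}

```text
clock: 17.73
tool_pos: [0.4804, 0.2851, 0.0241]
ee_rot: [3.141, -0.0, 1.571]
force: [0.1, -0.3, -2.4]
grip_width: 0.0434
finger_force: 15.0
```

Still 2 mm above the floor; lower, release, and go to B (0.452, −0.068), checking for anything knocked meanwhile.

Converted, 0.002 m is 0.2.

>>> move_tool:
  motion: {"sx":[0,0],"sy":[0,0],"sz":[0.2,0],"drx":[0,0],"dry":[0,0],"drz":[0,0]}

```text
clock: 17.98
tool_pos: [0.4804, 0.2851, 0.0219]
ee_rot: [3.141, -0.0, 1.571]
force: [-0.0, -0.3, -1.1]
grip_width: 0.0435
finger_force: 15.0
```

>>> move_tool:
  motion: {"sx":[0,0,0,0,0],"sy":[0,0,0,0,0],"sz":[0,0,-5,-6,0],"drx":[0,0,0,0,0],"dry":[0,0,0,0,0],"drz":[0,0,0,0,0]}
  aperture: 0.07

```text
clock: 18.6
tool_pos: [0.4829, 0.2863, 0.1366]
ee_rot: [3.132, -0.004, 1.571]
force: [-1.0, -0.8, 0.3]
grip_width: 0.0699
finger_force: 0.0
```

>>> move_tool:
  motion: {"sx":[-6,-6,-6,-6,-5,0],"sy":[-0.5,-0.5,-0.5,-0.5,0,0],"sz":[0,0,0,0,-3,0],"drx":[0,0,0,0,0,0],"dry":[0,0,0,0,0,0],"drz":[0,0,0,0,0,0]}
  aperture: 0.08

```text
clock: 19.35
tool_pos: [0.4609, -0.0081, 0.1626]
ee_rot: [3.139, 0.001, 1.566]
force: [-0.2, 0.7, -0.1]
grip_width: 0.0799
finger_force: 0.0
```

```bash
sed -i 's/(18,255,255)/(30,255,255)/' h.py;  python3 - <<'E'
from h import *
f=grab('scene');g=grab('side');w=grab('wrist')
for x in (f,g,w):
  print()
  for c in caps(x,.052):
    if c[2][0]<.6 and .4>c[2][1]>-.4 and c[2][0]>.4:print(*c)
E
```

```text

[186.7 197.4] 48 [0.484 0.286 0.052]
[338.  226.5] 103 [ 0.563 -0.108  0.052]
[302.8 252. ] 77 [ 0.452 -0.071  0.052]
[334.6 263. ] 121 [ 0.454 -0.149  0.052]

[348.6 183.6] 47 [ 0.45  -0.153  0.052]
[314.5 190.7] 53 [ 0.557 -0.113  0.052]
[350. 200.] 35 [ 0.451 -0.067  0.052]
[346.7 290.3] 86 [0.479 0.282 0.052]

[311.8 265.4] 834 [ 0.453 -0.068  0.052]
[311.6 344.1] 644 [ 0.452 -0.147  0.052]
```

Converted, -0.061 m is -6.1, -0.0085 m is -0.85.

>>> move_tool:
  motion: {"sx":[-6.1,0,0,0,0,0,0],"sy":[-0.85,0,0,0,0,0,0],"sz":[0,5,5,3,1.4,0,0],"drx":[0,0,0,0,0,0,0],"dry":[0,0,0,0,0,0,0],"drz":[0,0,0,0,0,0,0]}

```text
clock: 20.38
tool_pos: [0.4524, -0.0658, 0.0185]
ee_rot: [3.14, 0.001, 1.572]
force: [0.2, 0.1, 0.4]
grip_width: 0.08
finger_force: 0.0
```

>>> move_tool:
  motion: {"sx":[0,0,0,0],"sy":[0,0,0,0],"sz":[0,0,0,0],"drx":[0,0,0,0],"dry":[0,0,0,0],"drz":[0,0,0,0]}
  aperture: 0
  clamp_n: 15

```text
clock: 20.88
tool_pos: [0.4516, -0.0661, 0.0178]
ee_rot: [3.141, 0.0, 1.571]
force: [0.0, -0.3, -0.7]
grip_width: 0.0448
finger_force: 0.0
```

>>> move_tool:
  motion: {"sx":[0,0,5.4,5.4,5.4,5.4,5.4,0,0,0],"sy":[0,0,0.55,0.55,0.55,0.55,0.55,0,0,0],"sz":[-6,-6,0,0,0,0,0,5,4,0],"drx":[0,0,0,0,0,0,0,0,0,0],"dry":[0,0,0,0,0,0,0,0,0,0],"drz":[0,0,0,0,0,0,0,0,0,0]}

```text
clock: 22.12
tool_pos: [0.4764, 0.2035, 0.0449]
ee_rot: [-3.134, 0.002, 1.571]
force: [-0.0, 0.8, -2.3]
grip_width: 0.0434
finger_force: 15.0
```

>>> move_tool:
  motion: {"sx":[0,0,0,0,0],"sy":[0,0,0,0,0],"sz":[1.2,0.8,0.3,0,0],"drx":[0,0,0,0,0],"dry":[0,0,0,0,0],"drz":[0,0,0,0,0]}

```text
clock: 22.75
tool_pos: [0.4794, 0.2041, 0.0251]
ee_rot: [3.141, -0.0, 1.571]
force: [-0.8, 0.2, -1.5]
grip_width: 0.0438
finger_force: 15.0
```

>>> move_tool:
  motion: {"sx":[0,0],"sy":[0,0],"sz":[0.2,0],"drx":[0,0],"dry":[0,0],"drz":[0,0]}

```text
clock: 23.0
tool_pos: [0.4794, 0.2041, 0.0229]
ee_rot: [3.141, -0.0, 1.571]
force: [-0.1, 0.1, 0.8]
grip_width: 0.0434
finger_force: 15.0
```

>>> move_tool:
  motion: {"sx":[0,0,0],"sy":[0,0,0],"sz":[0.1,0,0],"drx":[0,0,0],"dry":[0,0,0],"drz":[0,0,0]}

```text
clock: 23.38
tool_pos: [0.4795, 0.2041, 0.0228]
ee_rot: [3.14, -0.0, 1.571]
force: [-1.7, -1.6, 9.3]
grip_width: 0.0439
finger_force: 15.0
```

Converted, -0.06 m is -6, -0.05 m is -5.

>>> move_tool:
  motion: {"sx":[0,0,0,0,0],"sy":[0,0,0,0,0],"sz":[0,0,-5,-6,0],"drx":[0,0,0,0,0],"dry":[0,0,0,0,0],"drz":[0,0,0,0,0]}
  aperture: 0.07

```text
clock: 24.0
tool_pos: [0.4819, 0.2048, 0.1359]
ee_rot: [3.132, -0.002, 1.571]
force: [0.1, -1.7, -0.1]
grip_width: 0.0699
finger_force: 0.0
```

>>> move_tool:
  motion: {"sx":[-5.8,-5.8,-5.8,-5.8,-5.8,0],"sy":[-0.5,-0.5,-0.5,-0.5,-0.4,0],"sz":[0,0,0,0,-2,0],"drx":[0,0,0,0,0,0],"dry":[0,0,0,0,0,0],"drz":[0,0,0,0,0,0]}
  aperture: 0.08

```text
clock: 24.75
tool_pos: [0.4552, -0.0896, 0.1517]
ee_rot: [3.14, 0.001, 1.565]
force: [0.4, 0.4, -0.1]
grip_width: 0.0798
finger_force: 0.0
```

```bash
python3 - <<'E'
from h import *
f=grab('scene');g=grab('side');w=grab('wrist')
for x in (f,g,w):
  print()
  for c in caps(x,.057):
    if c[2][0]<.6 and .4>c[2][1]>-.4 and c[2][0]>.4:print(*c)
E
```

```text

[186.7 197.4] 48 [0.48  0.282 0.057]
[212.6 207.5] 51 [0.479 0.199 0.057]
[338.1 226.5] 102 [ 0.558 -0.11   0.057]
[334.9 262.6] 126 [ 0.452 -0.151  0.057]

[348.8 183.5] 47 [ 0.45  -0.146  0.057]
[314.5 190.7] 53 [ 0.557 -0.106  0.057]
[345.2 264.3] 69 [0.479 0.203 0.057]
[346.7 290.3] 88 [0.479 0.287 0.057]

[455.4 224.8] 1179 [ 0.557 -0.107  0.057]
[316.9 271.4] 985 [ 0.452 -0.146  0.057]
```

Converted, -0.059 m is -5.9, 0.05 m is 5, 0.005 rad is 0.025.

>>> move_tool:
  motion: {"sx":[-5.9,0,0,0,0,0,0],"sy":[-0.35,0,0,0,0,0,0],"sz":[0,5,5,2,1.3,0,0],"drx":[0,0,0,0,0,0,0],"dry":[0,0,0,0,0,0,0],"drz":[0.025,0,0,0,0,0,0]}

```text
clock: 25.78
tool_pos: [0.4523, -0.1448, 0.0194]
ee_rot: [3.14, 0.001, 1.567]
force: [0.3, -0.9, 0.2]
grip_width: 0.0803
finger_force: 0.0
```

>>> move_tool:
  motion: {"sx":[0,0,0,0,0],"sy":[0,0,0,0,0],"sz":[0,0,0,0,0],"drx":[0,0,0,0,0],"dry":[0,0,0,0,0],"drz":[0,0,0,0,0]}
  aperture: 0
  clamp_n: 15

```text
clock: 26.4
tool_pos: [0.4515, -0.145, 0.0187]
ee_rot: [3.142, 0.0, 1.566]
force: [-0.6, -1.2, 2.9]
grip_width: 0.0438
finger_force: 15.0
```

>>> move_tool:
  motion: {"sx":[0,0,-4.8,-4.7,-4.7,-4.7,0,0,0,0],"sy":[0,0,-0.8,-0.8,-0.8,-0.8,0,0,0,0],"sz":[-5,-2,0,0,0,0,3,2,0,0],"drx":[0,0,0,0,0,0,0,0,0,0],"dry":[0,0,0,0,0,0,0,0,0,0],"drz":[0,0,0,0,0,0,0,0,0,0]}

```text
clock: 27.65
tool_pos: [0.419, -0.334, 0.0391]
ee_rot: [3.141, 0.0, 1.566]
force: [-0.4, 0.2, -2.6]
grip_width: 0.0436
finger_force: 15.0
```

Converted, 0.006 m is 0.6, 0.003 m is 0.3.

>>> move_tool:
  motion: {"sx":[0,0,0,0],"sy":[0,0,0,0],"sz":[0.6,0.3,0,0],"drx":[0,0,0,0],"dry":[0,0,0,0],"drz":[0,0,0,0]}

```text
clock: 28.15
tool_pos: [0.4187, -0.3338, 0.0298]
ee_rot: [3.141, 0.0, 1.566]
force: [-0.4, -0.6, -2.4]
grip_width: 0.0435
finger_force: 15.0
```

>>> move_tool:
  motion: {"sx":[0,0],"sy":[0,0],"sz":[0.15,0],"drx":[0,0],"dry":[0,0],"drz":[0,0]}

```text
clock: 28.4
tool_pos: [0.4187, -0.3339, 0.0282]
ee_rot: [3.141, 0.0, 1.566]
force: [-1.0, 0.3, -2.7]
grip_width: 0.0437
finger_force: 15.0
```

>>> move_tool:
  motion: {"sx":[0,0],"sy":[0,0],"sz":[0.1,0],"drx":[0,0],"dry":[0,0],"drz":[0,0]}

```text
clock: 28.65
tool_pos: [0.4188, -0.334, 0.0279]
ee_rot: [3.141, 0.001, 1.566]
force: [-1.7, 0.4, 5.0]
grip_width: 0.0437
finger_force: 15.0
```

Converted, -0.05 m is -5, 0.03 m is 3.

>>> move_tool:
  motion: {"sx":[0,0,0,0,4,4,4,4,0],"sy":[0,0,0,0,3,3,3,3,0],"sz":[0,0,-5,-6,0,0,0,0,0],"drx":[0,0,0,0,0,0,0,0,0],"dry":[0,0,0,0,0,0,0,0,0],"drz":[0,0,0,0,0,0,0,0,0]}
  aperture: 0.056

```text
clock: 29.78
tool_pos: [0.5409, -0.1716, 0.1369]
ee_rot: [3.141, -0.0, 1.57]
force: [0.2, -0.1, 0.1]
grip_width: 0.056
finger_force: 0.0
```

```bash
python3 - <<'E'
from h import *
f=grab('scene');g=grab('side');w=grab('wrist')
for x in (f,g,w):
  print()
  for c in caps(x,.057):
    if c[2][0]<.6 and .4>c[2][1]>-.4 and c[2][0]>.4:print(*c)
cv2.imwrite('pics/s4.png',f['image'][140:360,130:490].repeat(2,0).repeat(2,1))
E
```

```text

[186.7 197.3] 40 [0.481 0.282 0.057]
[212.8 207.4] 47 [0.479 0.198 0.057]
[338.2 226.2] 101 [ 0.559 -0.11   0.057]
[413.7 302.8] 136 [ 0.425 -0.339  0.057]

[354.5 150.9] 34 [ 0.418 -0.348  0.057]
[314.5 190.7] 53 [ 0.557 -0.106  0.057]
[345.2 264.3] 68 [0.479 0.203 0.057]
[346.7 290.3] 86 [0.479 0.287 0.057]

[349.  108.6] 1642 [ 0.558 -0.108  0.057]
```

View pics/s4.png

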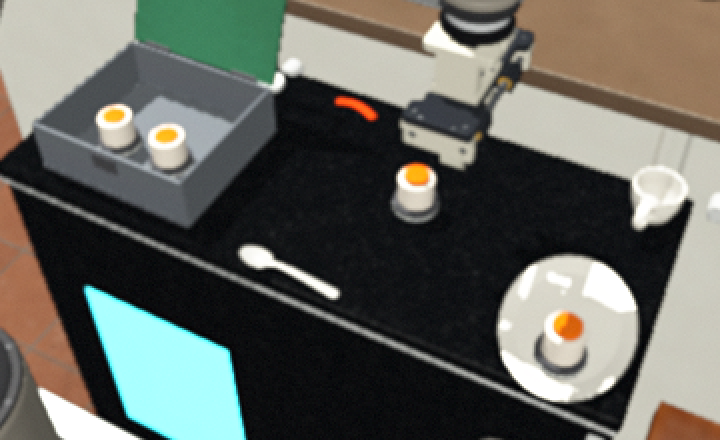

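A and B stand in the case with flush caps, C is upright on the dish with a raised cap, and D still stands with a raised cap. Now I'll pick D.

Converted, 0.05 m is 5, 0.04 m is 4.

>>> move_tool:
  motion: {"sx":[3.2,3.2,0,0,0,0,0,0],"sy":[0.85,0.85,0,0,0,0,0,0],"sz":[0,0,5,4,1.8,1,0,0],"drx":[0,0,0,0,0,0,0,0],"dry":[0,0,0,0,0,0,0,0],"drz":[0,0,0,0,0,0,0,0]}
  aperture: 0.08

```text
clock: 30.92
tool_pos: [0.5573, -0.1111, 0.0201]
ee_rot: [3.14, 0.001, 1.565]
force: [-0.1, -0.7, -0.8]
grip_width: 0.08
finger_force: 0.0
```

>>> move_tool:
  motion: {"sx":[0,0,0,0,0],"sy":[0,0,0,0,0],"sz":[0,0,0,0,0],"drx":[0,0,0,0,0],"dry":[0,0,0,0,0],"drz":[0,0,0,0,0]}
  aperture: 0
  clamp_n: 15

```text
clock: 31.55
tool_pos: [0.5569, -0.1105, 0.0193]
ee_rot: [3.141, 0.0, 1.566]
force: [1.2, 0.2, 0.3]
grip_width: 0.0441
finger_force: 15.0
```

>>> move_tool:
  motion: {"sx":[0,0,-5.55,-5.55,-5.55,-5.55,0,0,0,0],"sy":[0,0,-1.2,-1.2,-1.2,-1.2,0,0,0,0],"sz":[-5,-4,0,0,0,0,4,3,0,0],"drx":[0,0,0,0,0,0,0,0,0,0],"dry":[0,0,0,0,0,0,0,0,0,0],"drz":[0,0,0,0,0,0,0,0,0,0]}

```text
clock: 32.8
tool_pos: [0.5082, -0.3325, 0.0401]
ee_rot: [3.141, 0.001, 1.566]
force: [-0.3, -0.8, -1.1]
grip_width: 0.0438
finger_force: 15.0
```

Units first: shifts go in cm and turns go in units of 0.2 rad. So 0.006 m is 0.6, 0.0035 m is 0.35.

>>> move_tool:
  motion: {"sx":[0,0,0,0],"sy":[0,0,0,0],"sz":[0.6,0.35,0,0],"drx":[0,0,0,0],"dry":[0,0,0,0],"drz":[0,0,0,0]}

```text
clock: 33.3
tool_pos: [0.5078, -0.3323, 0.0298]
ee_rot: [3.141, 0.0, 1.566]
force: [-0.1, 0.2, -2.7]
grip_width: 0.044
finger_force: 15.0
```

>>> move_tool:
  motion: {"sx":[0,0],"sy":[0,0],"sz":[0.15,0],"drx":[0,0],"dry":[0,0],"drz":[0,0]}

```text
clock: 33.55
tool_pos: [0.5079, -0.3324, 0.0289]
ee_rot: [3.141, 0.001, 1.566]
force: [-1.0, 1.2, 3.8]
grip_width: 0.0438
finger_force: 15.0
```

>>> move_tool:
  motion: {"sx":[0,0],"sy":[0,0],"sz":[0.1,0],"drx":[0,0],"dry":[0,0],"drz":[0,0]}

```text
clock: 33.8
tool_pos: [0.5078, -0.3324, 0.0286]
ee_rot: [3.141, 0.001, 1.566]
force: [-3.7, 3.4, 10.1]
grip_width: 0.0436
finger_force: 15.0
```

Converted, -0.06 m is -6, -0.05 m is -5.

>>> move_tool:
  motion: {"sx":[0,0,0,0,5,5,5,5,4,0],"sy":[0,0,0,0,1,1,1,1,0,0],"sz":[0,0,-5,-6,-2,-2,0,0,0,0],"drx":[0,0,0,0,0,0,0,0,0,0],"dry":[0,0,0,0,0,0,0,0,0,0],"drz":[0,0,0,0,0,0,0,0,0,0]}
  aperture: 0.056

```text
clock: 35.05
tool_pos: [0.5489, -0.0898, 0.1771]
ee_rot: [-3.141, -0.001, 1.57]
force: [-0.7, 0.1, 0.3]
grip_width: 0.0561
finger_force: 0.0
```

```bash
python3 - <<'E'
from h import *
f=grab('scene');g=grab('side')
for x in (f,g):
  print()
  for c in caps(x,.057):
    if c[2][0]<.6 and .4>c[2][1]>-.4 and c[2][0]>.4:print(*c)
cv2.imwrite('pics/s5.png',np.vstack([f['image'][120:350,130:490],g['image'][110:350,200:560]]).repeat(1,0))
E
```

```text

[186.6 197.3] 41 [0.48  0.282 0.057]
[212.7 207.4] 46 [0.479 0.198 0.057]
[422.  271.2] 134 [ 0.514 -0.33   0.057]
[413.6 302.5] 137 [ 0.426 -0.339  0.057]

[354.5 150.8] 35 [ 0.419 -0.349  0.057]
[345.2 264.3] 68 [0.479 0.203 0.057]
[346.7 290.3] 85 [0.479 0.287 0.057]
```

View pics/s5.png

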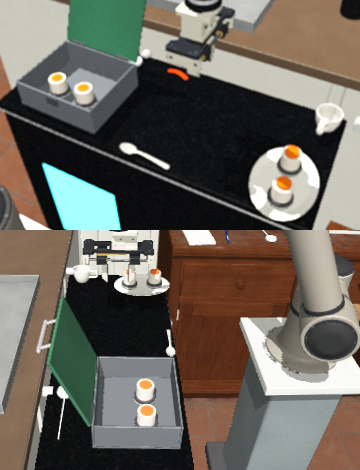

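The lid is on its stop, A and B stand in the case, and C and D stand on the dish. No fifth light shows in either view, and the arm is clear of everything.

```bash
python3 -c "
from station import bot
print(bot.hand_in())"
```

```text
the job is handed in; nothing more can be done
None
```

I handed the job in at about 35 s (no verdict came back): the lid is open on its stop, the two lights whose caps stayed down stand in the case, the two whose caps came back up stand on the dish, and the cup, spoon, thermometer and clip weren't touched.

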